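# Set the heat and squeeze a spot weld

## Robot

A 6-joint arm with a two-finger parallel gripper is mounted at the origin on the work surface. World frame = base frame: x ahead of the robot, y to its left, z up, the work surface at z = 0. Lengths are in m, angles in rad, forces in N, time in s.
With the tool pointing down it reaches from about 0.325 to 0.775 m from the base axis. Payload 9.3 kg.
Tool frame: the origin (TCP) lies on the centre line of the jaws, within the pads' length; the fingertips stand 8 mm ahead of it and the grasp point (between the pads) lies 11 mm behind it; z points along the fingers, y is the direction in which the jaws open and shut (so a half turn about z gives the same grasp; the last joint's range is limited). The gripper opens to 85 mm and grips with 20 to 120 N. Pads are 22 mm wide; open, the fingers measure 114 mm over their backs; the gripper's body (76 mm by 85 mm) begins 54 mm behind the grasp point. The pads swing forward as they close: fully open they stand 13 mm farther back than shut.
Start: joints at [0.999, 0.259, 0.021, 1.334, 0, 1.418], TCP at [0.224, 0.502, 0.239] pointing down, gripper open.
Joint ranges: [-3.04, 3.04], [-0.91, 1.82], [-1.04, 1.36], [-1.92, 1.95], [-1.52, 1.45], [-3.14, 3.14]. Speed limits (rad/s): [2.22, 2.22, 2.79, 3.14, 3.14, 3.14].

## Interface

Orientations are given as a rotation vector (axis times angle).
In Python, from station import r gives the robot as it stands.
- The arm moves only by the tool apply_moves, never from a script. Its arguments are lists of equal length, an entry for each row: "dp": the shift along the tool's x, y, z in cm, a list of three; "spin": the turn about the tool's z in degrees. A call has 1 to 8 rows; each row shifts and turns the pose as measured when the row begins, along the tool's axes as they then stand; what a row does not reach is not made up. A row lasts 1/12 s, in which the tool goes at most 41.7 mm and 7.16 degrees, less where a joint would pass 70% of its speed; a pose out of reach is approached as far as the arm can. A call is refused whole if a number of a shift passes 4.17 or a number of a turn 7.16, either way. A call with a gripper value outside its range is refused whole. "jaw" is the closure, from 0 (fully open) to 1 (shut), set as the call begins (left out, the last holds). The fingers move at their own pace and stop on an object; the grip force is fixed at half the most. Time passes only in rows, so rows that do not move let the fingers close. It gives the time, the measured TCP pose, the force and the opening at its end, in the units of the state.
- r.state(): the state, without advancing time (a new reading comes with each control period).
- r.grab_frame(name): name is "side" or "top"; returns the picture (420x560x3 uint8, red, green, blue); there is no depth.
- r.calibration(name): a dict with "camera_matrix" (3x3 intrinsics, pixels), "dist" ([k1, k2, p1, p2, k3] as OpenCV has them; the pictures are not rectified), "xyz" and "attitude" of the camera in the world. Camera axes: x right, y down, z forward; pixel columns grow to the right and rows downward; lengths in m; the calibration is good to about 2 mm. A picture is of the moment at which its call begins. calibration takes no time and is no camera call.
- r.close_job(): hands the job in, once; it reports no verdict.
The state is a dict: "time": time; "joint_positions": joint angles; "qd": joint speeds; "joint_torque": joint torques, N m; "eef_pos": TCP position; "tcp_rot": TCP orientation; "force": force on the tool from outside, world axes, zero at the start; "moment": the same for the moment, N m; "gripper_width": opening from 0.0 (shut) to 1.0 (fully open).
Only numpy, scipy, OpenCV 4.12 (cv2) and the standard library are available. Lean on these libraries where they do the work, as an engineer would, in place of code of your own. Each camera call takes 0.05 s, during which the arm holds its last target.

## Task

Get the bench spot welder ready and make the squeeze on the bracket that already lies between its electrodes. First turn the heat selector on top of the machine clockwise until it clicks into its last, highest step, and let go of it; only then press the hand lever down until it is level, so that the upper electrode clamps the bracket, and keep it there: finish while still holding the lever level. Do not ram the lever on past level onto its stop, and do not shift the bracket or the things lying about the machine.

Things in the scene. Friction and masses are not known exactly. Their poses are not given: they have to be found in the camera images.
- welder: Fixed bench spot welder: grey steel case, two copper arms. Origin on the bench, z up; its front (arms, electrodes, lever) points along its own -x. Case: x 60 to 300 mm, y -75 to 75, top at z 190. Both electrodes at x -155, y 0; tip of the fixed lower one at z 114. The lever swings in the plane y = 0 about a pivot at x 0, z 211 mm, its free end towards -x.
- selector (a joint): Heat selector angle in rad, growing clockwise seen from above. Three clicks (detents): 0 low, 0.7 middle, 1.4 highest (end stop 1.5). May start in the low or the middle step. The detent resists with up to about 0.2 N m and snaps it into the next step once past half-way.
- selector_grip (a point): Point on the selector's vertical turning axis at gripping height, 31 mm above the case top (welder x 180, y 0, z 221 mm). The grip is a black wing 60 mm long, 14 mm thick, its top 12 mm above this point, on a disc 48 mm across, 5 mm high. x runs along the wing to its white line, y across it, z up. Three dial marks, the longest for the highest step.
- lever_grip (a point): Middle of the upper face of the lever's rubber grip, a flat bar 125 x 30 x 18 mm at the lever's free end, open from above. x points along the lever to its pivot, z out of the upper face. Released: lever rises 0.36 rad to its free end, point about 0.32 m above the bench. Level: z upright, point at welder x -260, y 0, z 220 mm.
- lever (a joint): Lever angle against the rocking upper arm, rad: 0 released, about 0.28 when level with the electrodes shut on the bracket, 0.43 on the stop. Sprung: the first few newtons at the grip close the electrodes, about 11 N holds it level; it springs up when released.
- upper_arm: The rocking copper upper arm with the upper electrode; it carries the lever. Origin on its hinge at welder x 35, y 0, z 156 mm. Its electrode starts 15 mm above the bracket.
- work: The work: a flat steel strip 240 x 40 x 3 mm with a small L-shaped bracket (3 mm sheet, upright leg 27 mm) on its middle, one rigid loose piece of 0.3 kg. It lies across two fire bricks and the lower electrode; origin at the middle of its underside, long side along its y.
- hammer: Hammer lying on the bench near the machine; leave it alone.
- tray: Small open red tray, 130 x 90 x 35 mm, on the bench; leave it alone.
- wire_brush: Hand brush lying on the bench; leave it alone.
- ingot_mould: Small dark steel mould, 120 x 60 x 35 mm, on the bench; leave it alone.
Mind the look-alikes: they are no part of the job. What is shaped like the work but pink or purple is not meant.

How it is judged:
By the outcome, as a careful person would: the job done as asked, in the order asked, and still so for the second after the job is handed in, while the arm keeps its last pose, push and grip.
It also fails if it takes over 51 s, if anything falls off the work surface, if the arm or the gripper's body presses on something with over 40 N, if the wrist force passes 120 N, or if a joint passes its speed limit or range.

## Working session

There is one attempt and no reset: what is moved stays moved. The work goes in short steps, Python scripts to look and compute and a tool call to move; the robot and the scene stay as the last step left them, time stands still between calls to the robot, and variables do not carry over. Pictures are saved under pics/ and viewed, and the job is handed in when it is done.

Besides the shell and the picture viewer there is one more tool, called after "Request:" as name([rows], argument=value, ...), one row to a line, values as JSON. apply_moves: Moves the arm, as the interface text tells. Its arguments: {"type":"object","properties":{"dp":{"type":"array","items":{"type":"array","items":{"type":"number"}}},"spin":{"type":"array","items":{"type":"number"}},"jaw":{"type":"number"}},"required":["dp","spin"]}

```bash
ls; mkdir -p pics; python3 - <<'E'
from station import r
import cv2,json
for n in("side","top"):
    im=r.grab_frame(n); cv2.imwrite(f"pics/{n}0.png",im[:,:,::-1])
    print(n,r.calibration(n))
print(r.state())
E
```

```text
pics
side {'camera_matrix': array([[458.8948398 ,   0.        , 279.23324854],
       [  0.        , 458.8948398 , 208.2814562 ],
       [  0.        ,   0.        ,   1.        ]]), 'dist': array([-0.04348324,  0.        ,  0.        ,  0.        ,  0.        ]), 'xyz': array([0.10812921, 1.20594805, 1.20684721]), 'attitude': array([-0.37765644,  2.67861664, -1.32772927])}
top {'camera_matrix': array([[508.09433384,   0.        , 285.3439387 ],
       [  0.        , 508.09433384, 213.58835045],
       [  0.        ,   0.        ,   1.        ]]), 'dist': array([-0.17235929,  0.        ,  0.        ,  0.        ,  0.        ]), 'xyz': array([ 0.1640654 , -0.05550185,  1.70700849]), 'attitude': array([-2.05407386,  2.17623527, -0.22922329])}
{'time': 0.1, 'joint_positions': array([ 9.99422607e-01,  2.59148408e-01,  2.08230538e-02,  1.33371367e+00,
       -9.26574244e-06,  1.41818353e+00]), 'qd': array([-0.00140256, -0.00128134,  0.00225257, -0.00015783,  0.00196831,
       -0.00057595]), 'joint_torque': array([ 4.11144400e-03, -5.56692696e+01,  3.45070803e+01,  1.16246712e-02,
       -1.70549397e-04,  1.77553136e-05]), 'eef_pos': array([0.22352071, 0.50225547, 0.23871408]), 'tcp_rot': array([-6.52902587e-01, -3.07255736e+00,  1.83042483e-03]), 'force': array([ 0.31897936, -0.05468437,  0.4836967 ]), 'moment': array([-0.03640135,  0.00679665,  0.04784649]), 'gripper_width': 1.0039425228029506}
```

View pics/side0.png

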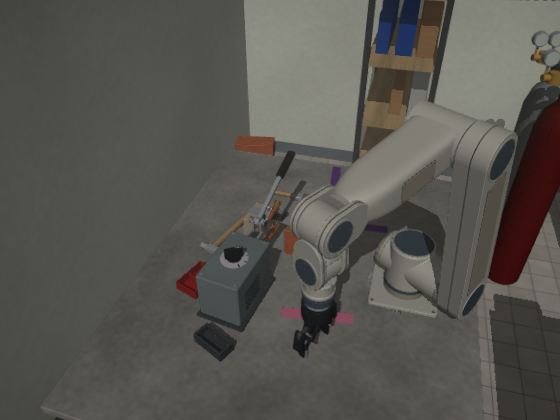

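View pics/top0.png

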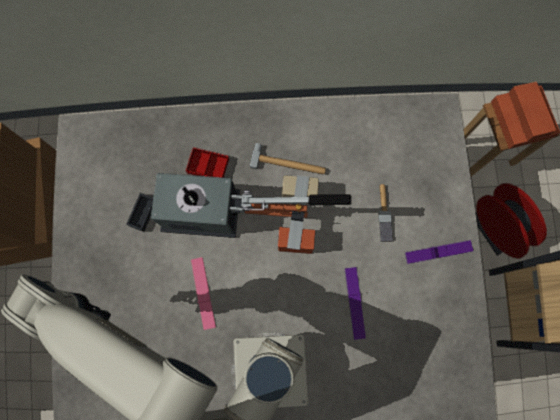

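```bash
python3 - <<'E'
import cv2,numpy as np
t=cv2.imread('pics/top0.png');s=cv2.imread('pics/side0.png')
a=cv2.resize(t[160:245,130:250],None,fx=6,fy=6,interpolation=cv2.INTER_CUBIC)
cv2.imwrite('pics/c1.png',a)
cv2.imwrite('pics/c2.png',cv2.resize(t[165:260,225:365],None,fx=5.6,fy=5.6,interpolation=cv2.INTER_CUBIC))
cv2.imwrite('pics/c3.png',cv2.resize(s[140:330,180:310],None,fx=3.1,fy=3.1,interpolation=cv2.INTER_CUBIC))
E
```

```text
(no output)
```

View pics/c1.png

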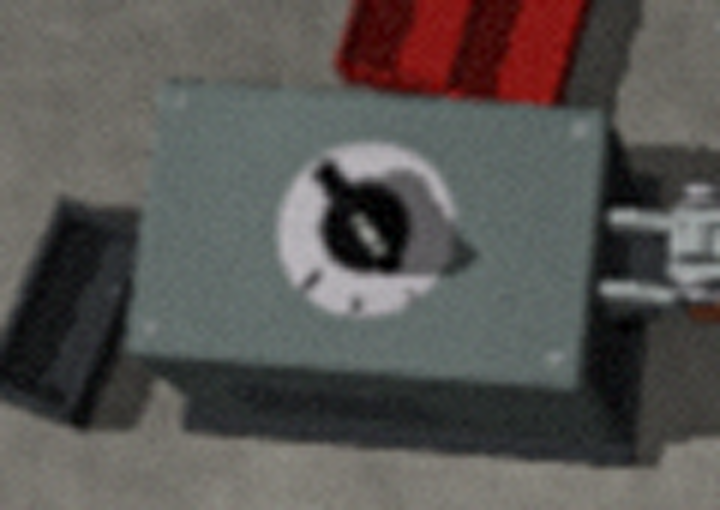

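View pics/c2.png

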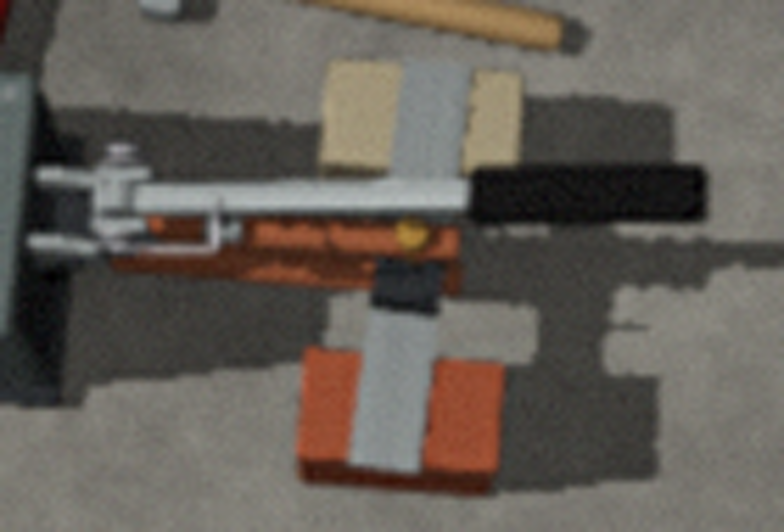

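View pics/c3.png

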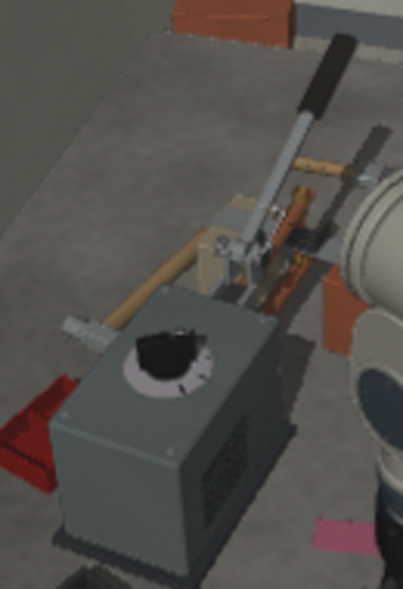

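```bash
cat > h.py <<'E'
import numpy as np,cv2
from station import r
from scipy.spatial.transform import Rotation as R
C={n:r.calibration(n) for n in("side","top")}
def proj(n,P):
    c=C[n];Rw=R.from_rotvec(c["attitude"]).as_matrix()
    p=(np.atleast_2d(P)-c["xyz"])@Rw
    return cv2.projectPoints(p.reshape(-1,1,3),np.zeros(3),np.zeros(3),c["camera_matrix"],c["dist"])[0].reshape(-1,2)
def W(w,P):
    P=np.atleast_2d(P).astype(float); c,s=np.cos(w[2]),np.sin(w[2])
    return np.c_[w[0]+c*P[:,0]-s*P[:,1], w[1]+s*P[:,0]+c*P[:,1], P[:,2]]
E
cat > fit.py <<'E'
from h import *
from scipy.optimize import least_squares
cor=np.array([[60,-75,190],[300,-75,190],[60,75,190],[300,75,190]])/1e3
t=np.array([[605,110],[170,82],[578,385],[133,350]])/6+[130,160]-.4
s=np.array([[165,285],[52,422],[277,320],[180,468]])/3.1+[180,140]
f=lambda w:np.r_[(proj("top",W(w,cor))-t).ravel(),(proj("side",W(w,cor))-s).ravel()]
for sub in("both","top","side"):
    g={"both":f,"top":lambda w:f(w)[:8],"side":lambda w:f(w)[8:]}[sub]
    q=least_squares(g,[.45,0,1.57]);print(sub,q.x.round(4),q.fun.round(1))
    if sub=="both":np.save("w.npy",q.x);w=q.x
for n,k in (("selgrip",[.18,0,.221]),("lever level",[-.26,0,.22]),("pivot",[0,0,.211]),("el",[-.155,0,.114])):
    p=W(w,k);print(n,p.round(4),proj("top",p),proj("side",p))
E
python3 fit.py
```

```text
both [0.5241 0.0338 1.4388] [ 0.7 -0.4 -2.3 -0.9  0.5  1.1 -2.3  1.2 -1.  -2.3 -1.7 -0.7  2.4 -2.2
  0.2 -0.9]
top [0.5247 0.0312 1.4376] [ 1.6 -0.6 -1.5 -1.2  1.3  0.9 -1.5  0.8]
side [0.522  0.0393 1.4396] [-1.  -1.2 -1.7  0.8  2.5 -1.   0.3  0.6]
selgrip [[0.5478 0.2122 0.221 ]] [[188.48732458 195.80955393]] [[234.38996882 250.43439888]]
lever level [[ 0.4899 -0.224   0.22  ]] [[333.71831389 206.4089149 ]] [[288.22279402 179.90202286]]
pivot [[0.5241 0.0338 0.211 ]] [[247.71067019 200.81294861]] [[259.1143956  220.30920899]]
el [[ 0.5037 -0.1199  0.114 ]] [[297.93502136 211.28032142]] [[277.39339817 216.84208121]]
```

```bash
cat > ov.py <<'E'
from h import *
import sys
def ov(n,src,w,box,f,out,phi=None,lev=0.36):
    im=cv2.imread(src)[box[1]:box[3],box[0]:box[2]];im=cv2.resize(im,None,fx=f,fy=f,interpolation=cv2.INTER_CUBIC)
    def L(P,col,world=False):
        p=proj(n,P if world else W(w,np.array(P)/1e3));p=((p-[box[0],box[1]]+.5)*f).astype(int)
        cv2.polylines(im,[p.reshape(-1,1,2)],False,col,1)
    L([[60,-75,190],[300,-75,190],[300,75,190],[60,75,190],[60,-75,190]],(0,255,0))
    a=np.linspace(0,6.283,40)
    L(np.c_[180+24*np.cos(a),24*np.sin(a),0*a+195],(0,255,255))
    if phi is not None:
        c,s=np.cos(phi),np.sin(phi)
        for z in(195,233):
            q=np.array([[30,7],[-30,7],[-30,-7],[30,-7],[30,7]])
            L(np.c_[180+c*q[:,0]-s*q[:,1],s*q[:,0]+c*q[:,1],0*q[:,0]+z],(255,128,0) if z==195 else (0,0,255))
    L([[0,0,211],[-260*np.cos(lev),0,211+260*np.sin(lev)]],(255,0,255))
    c,s=np.cos(lev),np.sin(lev)
    # grip, level centre (-260,9 above pivot)
    q=np.array([[u,v] for u,v in((-62,-15),(62,-15),(62,15),(-62,15),(-62,-15))])
    L(np.c_[(-260+q[:,0])*c+9*s, q[:,1], 211+(260-q[:,0])*s+9*c],(0,165,255))
    cv2.imwrite(out,im)
if __name__=="__main__":
    w=np.load("w.npy");print(w)
    phi=float(sys.argv[1])
    ov("top","pics/top0.png",w,(130,160,365,260),3.4,"pics/o1.png",phi)
    ov("side","pics/side0.png",w,(180,140,310,330),3.1,"pics/o2.png",phi)
    ov("top","pics/top0.png",w,(130,160,250,245),6,"pics/o3.png",phi)
E
python3 ov.py 2.3
```

```text
[0.52411515 0.03377112 1.43877036]
```

View pics/o1.png

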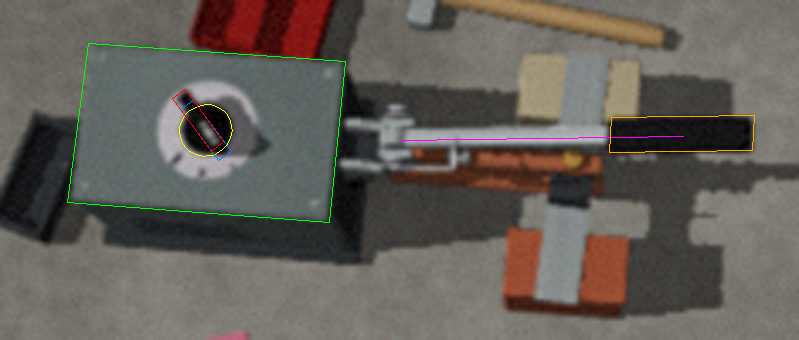

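View pics/o2.png

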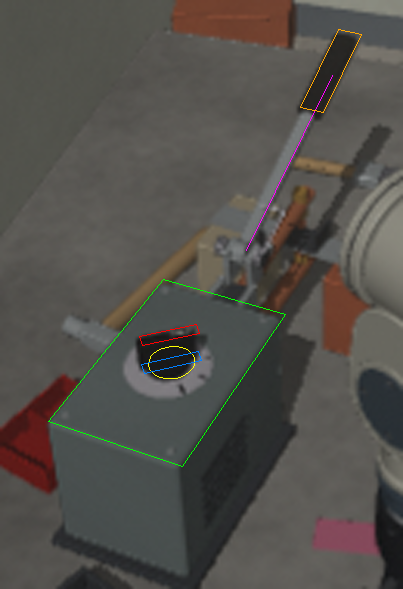

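View pics/o3.png

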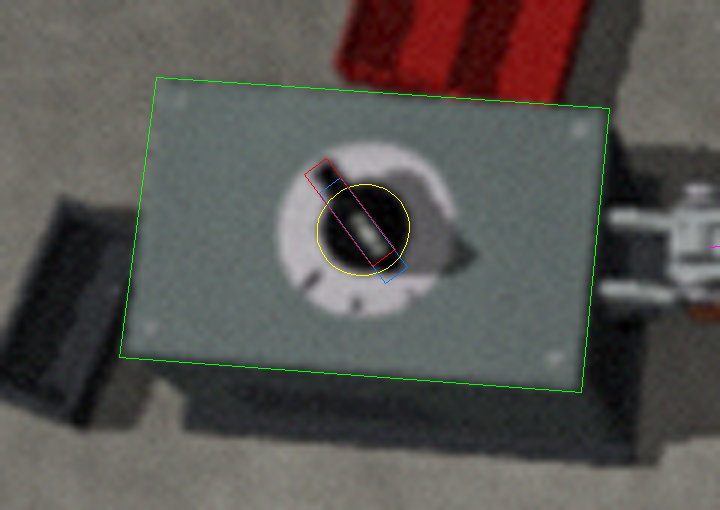

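Candidates: the selector (wing with white line at top (190,198)) is the only knob. The lever grip is the black bar at top (330,200). Look-alikes are the pink strip (203,293), the purple strips (355,303) and (440,252), and two hammers, and I'll touch none of them. The overlay fits both views to about 2 mm. The white line points at the short low mark, so the selector has to turn 80° clockwise.

```bash
cat > go.py <<'E'
from h import *
import sys
def info(target,jaw_deg=None):
    s=r.state();Rt=R.from_rotvec(s["tcp_rot"]).as_matrix();p=s["eef_pos"]
    y=np.degrees(np.arctan2(Rt[1,1],Rt[0,1]))
    print("t",round(s["time"],2),"p",p.round(4),"jaw yaw",y.round(1),"tilt",np.round(Rt[:,2],3),"q",s["joint_positions"].round(2),"F",s["force"].round(1),"w",round(s["gripper_width"],2))
    d=(np.array(target)-p)@Rt*100
    print("delta tool cm",d.round(2))
    if jaw_deg is not None: print("spin",((y-jaw_deg+90)%180-90).round(1))
if __name__=="__main__":
    a=[float(v) for v in sys.argv[1:]]
    info(a[:3],a[3] if len(a)>3 else None)
E
python3 go.py .548 .2107 .30 124.2
```

```text
t 0.1 p [0.2235 0.5023 0.2387] jaw yaw 66.0 tilt [-0.001 -0.001 -1.   ] q [ 1.    0.26  0.02  1.33 -0.    1.42] F [ 0.3 -0.1  0.5] w 1.0
delta tool cm [-41.5  -13.45  -6.12]
spin -58.2
```

Request:
apply_moves([
  [0,0,-3],
  [0,0,-3],
  [0,0,-3],
  [-3,-1,0],
  [-3,-1,0],
  [-3,-1,0],
  [-3,-1,0],
  [-3,-1,0],
], spin=[0,0,0,0,0,0,0,0], jaw=0)

```text
time: 0.77
eef_pos: [0.3395, 0.3948, 0.3295]
tcp_rot: [-0.637, -3.072, 0.012]
force: [0.9, -0.1, 0.8]
gripper_width: 1.0
```

Request:
apply_moves([
  [-3,-1,0],
  [-3,-1,0],
  [-3,-1,0],
  [-3,-1,0],
  [-3,-1,0],
  [-3,-1,0],
  [-3,-1,0],
  [0,0,0],
], spin=[0,0,0,0,0,0,0,0])

```text
time: 1.43
eef_pos: [0.5139, 0.2346, 0.3266]
tcp_rot: [-0.64, -3.068, 0.018]
force: [-0.7, 0.2, -0.2]
gripper_width: 1.0
```

Request:
apply_moves([
  [0,0,0],
  [0,0,0],
  [0,0,0],
  [0,0,0],
  [0,0,0],
  [0,0,0],
  [0,0,0],
  [0,0,0],
], spin=[-7,-7,-7,-7,-7,-7,-7,0])

```text
time: 2.1
eef_pos: [0.5152, 0.232, 0.3222]
tcp_rot: [0.72, -3.037, 0.011]
force: [1.0, -0.4, 0.8]
gripper_width: 1.001
```

```bash
python3 go.py .548 .2107 .30 124.2
```

```text
t 2.1 p [0.5152 0.232  0.3222] jaw yaw 116.7 tilt [-0.018 -0.012 -1.   ] q [ 0.28  0.29  0.28  1.58 -0.01 -0.19] F [ 1.  -0.4  0.8] w 1.0
delta tool cm [-2.03 -3.37  2.19]
spin -7.5
```

Request:
apply_moves([
  [0,0,0],
  [0,0,0],
  [-1,-1.5,0],
  [-1,-1.5,0],
  [0,-0.3,0],
  [0,0,0],
], spin=[-4,-3.5,0,0,0,0])

```text
time: 2.6
eef_pos: [0.5495, 0.2163, 0.3207]
tcp_rot: [0.893, -2.988, 0.009]
force: [0.6, 0.0, -1.0]
gripper_width: 0.995
```

```bash
python3 go.py .548 .2107 .212 124.2; python3 - <<'E'
from station import r
import cv2
for n in("side","top"):cv2.imwrite(f"pics/{n}1.png",r.grab_frame(n)[:,:,::-1])
s=cv2.imread('pics/side1.png');t=cv2.imread('pics/top1.png')
import numpy as np
a=cv2.resize(s[180:300,180:300],(400,400),interpolation=cv2.INTER_CUBIC)
b=cv2.resize(t[140:260,130:250],(400,400),interpolation=cv2.INTER_CUBIC)
cv2.imwrite('pics/c4.png',np.hstack([a,b]))
E
```

```text
t 2.6 p [0.5495 0.2163 0.3207] jaw yaw 123.3 tilt [-0.021 -0.012 -1.   ] q [ 0.24  0.34  0.34  1.6  -0.01 -0.34] F [ 0.6  0.  -1. ] w 1.0
delta tool cm [ 0.18 -0.4  10.88]
spin -0.9
```

View pics/c4.png

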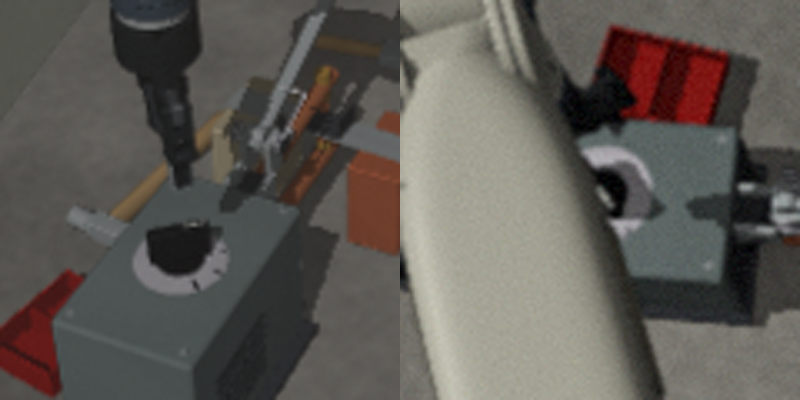

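The selector hasn't been disturbed and the open gripper is above it. Next I lower it.

Request:
apply_moves([
  [0.2,-0.4,1],
  [0,0,1.5],
  [0,0,1.5],
  [0,0,1.5],
  [0,0,1.5],
  [0,0,0],
], spin=[-0.9,0,0,0,0,0])

```text
time: 3.2
eef_pos: [0.544, 0.2136, 0.2503]
tcp_rot: [0.913, -2.985, 0.007]
force: [0.0, 0.2, -0.3]
gripper_width: 0.999
```

```bash
python3 go.py .548 .2107 .212 124.2
```

```text
t 3.2 p [0.544  0.2136 0.2503] jaw yaw 124.0 tilt [-0.018 -0.011 -1.   ] q [ 0.23  0.33  0.15  1.41 -0.01 -0.36] F [ 0.   0.2 -0.3] w 1.0
delta tool cm [-0.25 -0.46  3.83]
spin -0.2
```

Request:
apply_moves([
  [-0.25,-0.45,0],
  [0,0,1],
  [0,0,1],
  [0,0,1],
  [-0.05,0,0.6],
  [0,0,0],
], spin=[0,0,0,0,0,0])

```text
time: 3.7
eef_pos: [0.5484, 0.212, 0.2145]
tcp_rot: [0.912, -2.989, 0.008]
force: [-0.3, 0.2, -0.0]
gripper_width: 1.0
```

```bash
python3 go.py .548 .2107 .212 124.2; python3 - <<'E'
from station import r
import cv2
cv2.imwrite("pics/side2.png",r.grab_frame("side")[:,:,::-1])
s=cv2.imread('pics/side2.png')
cv2.imwrite('pics/c5.png',cv2.resize(s[180:300,180:300],(600,600),interpolation=cv2.INTER_CUBIC))
E
```

```text
t 3.7 p [0.5484 0.212  0.2145] jaw yaw 123.9 tilt [-0.014 -0.009 -1.   ] q [ 0.23  0.34  0.08  1.32 -0.01 -0.36] F [-0.3  0.2 -0. ] w 1.0
delta tool cm [ 0.1  -0.08  0.25]
spin -0.3
```

View pics/c5.png

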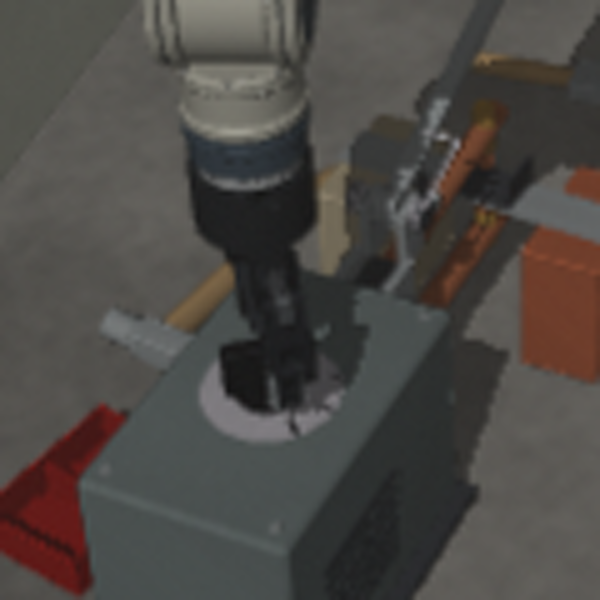

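The wing sits between the fingers, so I close.

Request:
apply_moves([
  [0,0,0.1],
  [0,0,0],
  [0,0,0],
  [0,0,0],
  [0,0,0],
  [0,0,0],
  [0,0,0],
  [0,0,0],
], spin=[0,0,0,0,0,0,0,0], jaw=1)

```text
time: 4.42
eef_pos: [0.5498, 0.2114, 0.2161]
tcp_rot: [0.912, -2.993, 0.01]
force: [-0.4, -0.1, -1.2]
gripper_width: 0.15
```

```bash
python3 go.py .548 .2107 .212 124.2
```

```text
t 4.42 p [0.5498 0.2114 0.2161] jaw yaw 123.9 tilt [-0.01 -0.01 -1.  ] q [ 0.23  0.34  0.08  1.32 -0.01 -0.36] F [-0.4 -0.1 -1.2] w 0.15
delta tool cm [0.18 0.05 0.41]
spin -0.3
```

Request:
apply_moves([
  [0,0,0],
  [0,0,0],
  [0,0,0],
  [0,0,0],
  [0,0,0],
  [0,0,0],
  [0,0,0],
  [0,0,0],
], spin=[5,5,5,5,5,5,5,5])

```text
time: 5.08
eef_pos: [0.5496, 0.2125, 0.2161]
tcp_rot: [-0.211, -3.124, 0.011]
force: [0.2, -0.2, -0.3]
gripper_width: 0.15
```

```bash
python3 go.py .548 .2107 .215 42.5; python3 -c "
from station import r;print(r.state()['moment'])"
```

```text
t 5.08 p [0.5496 0.2125 0.2161] jaw yaw 82.3 tilt [-0.011 -0.007 -1.   ] q [ 0.23  0.34  0.08  1.32 -0.    0.36] F [ 0.2 -0.2 -0.3] w 0.15
delta tool cm [ 0.13 -0.2   0.11]
spin 39.8
[ 0.27867426 -0.0357676   0.09678739]
```

Request:
apply_moves([
  [0,0,0],
  [0,0,0],
  [0,0,0],
  [0,0,0],
  [0,0,0],
  [0,0,0],
  [0,0,0],
  [0,0,0],
], spin=[5,5,5,5,5,5,5,4])

```text
time: 5.75
eef_pos: [0.5502, 0.2134, 0.2161]
tcp_rot: [-1.294, -2.854, 0.011]
force: [-0.1, -1.6, -1.9]
gripper_width: 0.151
```

```bash
python3 go.py .548 .2107 .215 42.5; python3 -c "
from station import r;print(r.state()['moment'])"
```

```text
t 5.75 p [0.5502 0.2134 0.2161] jaw yaw 41.2 tilt [-0.01  -0.003 -1.   ] q [ 0.23  0.34  0.08  1.32 -0.    1.08] F [-0.1 -1.6 -1.9] w 0.15
delta tool cm [-0.06 -0.35  0.11]
spin -1.3
[ 0.29351098 -0.21622032  0.09553475]
```

Request:
apply_moves([
  [0,0,0],
  [0,0,0],
  [0,0,0],
  [0,0,0],
  [0,0,0],
  [0,0,0],
  [0,0,0],
  [0,0,0],
], spin=[0,0,0,0,0,0,0,0], jaw=0)

```text
time: 6.42
eef_pos: [0.5502, 0.2138, 0.2164]
tcp_rot: [-1.285, -2.858, 0.01]
force: [-0.3, -0.9, -0.7]
gripper_width: 0.999
```

Request:
apply_moves([
  [0,0,-1],
  [0,0,-2],
  [0,0,-3],
  [0,0,-3],
  [0,0,-3],
  [0,0,-3],
  [0,0,-3],
  [0,0,0],
], spin=[0,0,0,0,0,0,0,0])

```text
time: 7.08
eef_pos: [0.5492, 0.2136, 0.4078]
tcp_rot: [-1.283, -2.857, 0.012]
force: [1.2, 0.2, 0.5]
gripper_width: 0.994
```

```bash
python3 go.py .489 -.223 .40 ; python3 - <<'E'
from station import r
import cv2
import numpy as np
cv2.imwrite("pics/side3.png",r.grab_frame("side")[:,:,::-1])
cv2.imwrite("pics/top3.png",r.grab_frame("top")[:,:,::-1])
s=cv2.imread('pics/side3.png');t=cv2.imread('pics/top3.png')
cv2.imwrite('pics/c6.png',np.hstack([cv2.resize(q,(400,400),interpolation=cv2.INTER_CUBIC) for q in (s[220:290,200:270],t[140:260,130:250])]))
E
```

```text
t 7.08 p [0.5492 0.2136 0.4078] jaw yaw 41.6 tilt [-0.012 -0.003 -1.   ] q [0.23 0.36 0.6  1.82 0.   1.07] F [1.2 0.2 0.5] w 0.99
delta tool cm [-28.63 -33.5    0.98]
```

View pics/c6.png

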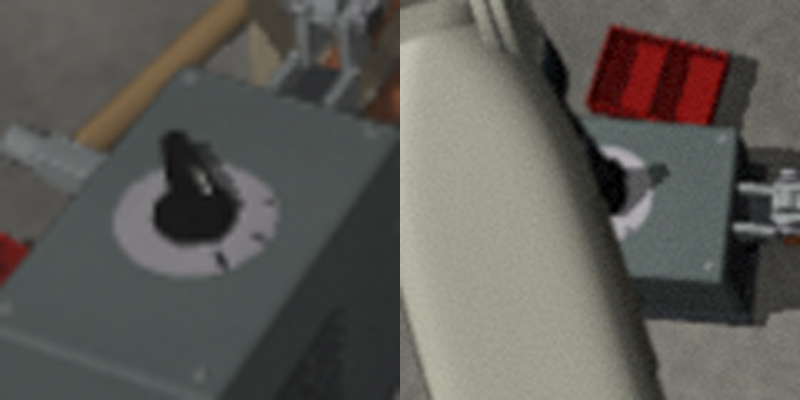

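The white line now points to the longest mark, at (222,262) in the crop. I'll close the jaws, align them with the lever and go over to it.

Request:
apply_moves([
  [0,0,1.5],
  [0,0,1.5],
  [0,0,0],
  [0,0,0],
  [0,0,0],
  [0,0,0],
  [0,0,0],
  [0,0,0],
], spin=[0,-6,-7,-7,-7,-7,-6,0], jaw=1)

```text
time: 7.85
eef_pos: [0.5459, 0.2128, 0.3629]
tcp_rot: [-0.188, -3.105, 0.014]
force: [0.6, 0.4, 0.3]
gripper_width: 0.003
```

```bash
python3 go.py .492 -.209 .372 82.4
```

```text
t 7.85 p [0.5459 0.2128 0.3629] jaw yaw 83.1 tilt [-0.032 -0.007 -0.999] q [0.23 0.35 0.46 1.72 0.   0.35] F [0.6 0.4 0.3] w 0.0
delta tool cm [  0.28 -42.53  -0.43]
spin 0.7
```

Request:
apply_moves([
  [0,-2,-0.5],
  [0,-2.6,-0.5],
  [0,-2.6,0],
  [0,-2.6,0],
  [0,-2.6,0],
  [0,-2.6,0],
  [0,-2.6,0],
  [0,-2.6,0],
], spin=[0,0,0,0,0,0,0,0])

```text
time: 8.52
eef_pos: [0.516, 0.0096, 0.3671]
tcp_rot: [-0.222, -3.087, 0.017]
force: [0.6, -0.4, -0.2]
gripper_width: -0.001
```

```bash
python3 go.py .492 -.209 .372 82.4
```

```text
t 8.52 p [0.516  0.0096 0.3671] jaw yaw 81.8 tilt [-0.047 -0.008 -0.999] q [-0.14  0.23  0.3   1.69 -0.01  0.01] F [ 0.6 -0.4 -0.2] w -0.0
delta tool cm [ -0.73 -21.98  -0.21]
spin -0.6
```

Request:
apply_moves([
  [-0.1,-2.6,-0.2],
  [-0.1,-2.6,0],
  [-0.1,-2.6,0],
  [-0.1,-2.6,0],
  [-0.1,-2.6,0],
  [-0.1,-2.6,0],
  [-0.1,-2.6,0],
  [0,-1.5,0],
], spin=[0,0,0,0,0,0,0,0])

```text
time: 9.18
eef_pos: [0.4865, -0.1962, 0.3656]
tcp_rot: [-0.273, -3.073, 0.014]
force: [0.2, -0.1, 0.5]
gripper_width: -0.001
```

```bash
python3 go.py .492 -.209 .345 82.4
```

```text
t 9.18 p [ 0.4865 -0.1962  0.3656] jaw yaw 79.9 tilt [-0.057 -0.004 -0.998] q [-0.53  0.25  0.32  1.69 -0.03 -0.35] F [ 0.2 -0.1  0.5] w -0.0
delta tool cm [-0.88 -1.13  2.03]
spin -2.5
```

Request:
apply_moves([
  [-0.6,-1,0],
  [-0.3,-0.2,0],
  [0,0,0],
], spin=[-1,-1,0])

```text
time: 9.43
eef_pos: [0.4918, -0.2134, 0.3626]
tcp_rot: [-0.24, -3.071, 0.01]
force: [-0.2, 1.3, -0.1]
gripper_width: -0.003
```

```bash
python3 go.py .492 -.209 .345 82.4; python3 - <<'E'
from station import r
import cv2
import numpy as np
cv2.imwrite("pics/side4.png",r.grab_frame("side")[:,:,::-1])
cv2.imwrite("pics/top4.png",r.grab_frame("top")[:,:,::-1])
from ov import ov
w=np.load("w.npy");w[1]-=.0015
ov("top","pics/top4.png",w,(130,160,365,260),3.4,"pics/o4.png",.9)
ov("side","pics/side4.png",w,(180,130,330,310),3.3,"pics/o5.png",.9)
E
```

```text
t 9.43 p [ 0.4918 -0.2134  0.3626] jaw yaw 81.1 tilt [-0.061 -0.001 -0.998] q [-0.55  0.27  0.35  1.7  -0.03 -0.39] F [-0.2  1.3 -0.1] w -0.0
delta tool cm [-0.06  0.45  1.75]
spin -1.3
```

View pics/o4.png

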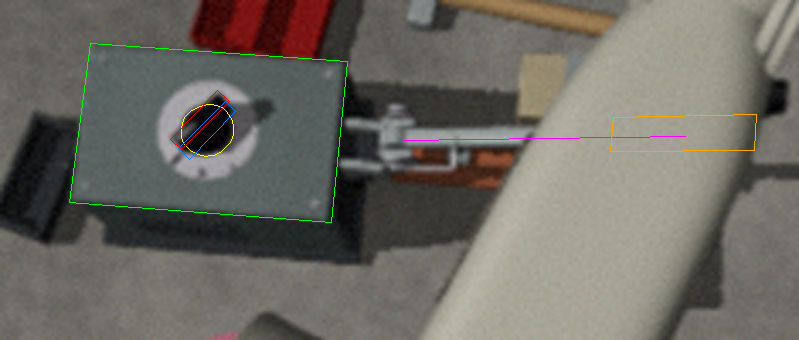

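View pics/o5.png

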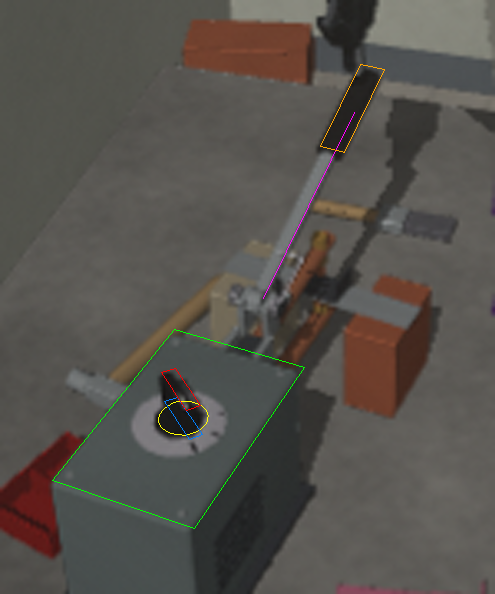

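The selector is at its highest step: the top overlay at 0.9 rad matches. The lever is still released. Next I descend onto the grip.

Request:
apply_moves([
  [-0.1,0.4,0.8],
  [-0.05,0,0.9],
  [-0.05,0,0.7],
  [0,0,0],
], spin=[-1,0,0,0])

```text
time: 9.87
eef_pos: [0.4929, -0.2055, 0.3376]
tcp_rot: [-0.212, -3.074, 0.009]
force: [-0.3, 0.8, 0.2]
gripper_width: 0.005
```

```bash
python3 go.py .492 -.212 .325 82.4
```

```text
t 9.87 p [ 0.4929 -0.2055  0.3376] jaw yaw 82.1 tilt [-0.061 -0.002 -0.998] q [-0.53  0.26  0.27  1.63 -0.03 -0.4 ] F [-0.3  0.8  0.2] w 0.0
delta tool cm [-0.08 -0.64  1.27]
spin -0.3
```

Request:
apply_moves([
  [-0.1,-0.3,0.4],
  [-0.05,0,0.4],
  [-0.05,0,0.4],
  [-0.05,0,0.4],
  [0,0,0],
], spin=[0,0,0,0,0])

```text
time: 10.28
eef_pos: [0.4941, -0.2086, 0.321]
tcp_rot: [-0.213, -3.075, 0.011]
force: [1.0, 0.3, 2.1]
gripper_width: -0.001
```

```bash
python3 go.py .491 -.215 .30 82.4
```

```text
t 10.28 p [ 0.4941 -0.2086  0.321 ] jaw yaw 82.1 tilt [-0.059 -0.003 -0.998] q [-0.54  0.26  0.23  1.59 -0.03 -0.4 ] F [1.  0.3 2.1] w -0.0
delta tool cm [ 0.09 -0.65  2.12]
spin -0.3
```

Request:
apply_moves([
  [0.1,-0.2,0.7],
  [0,-0.2,0.7],
  [0,-0.2,0.7],
  [0,-0.2,0.7],
  [0,0,0],
], spin=[0,0,0,0,0])

```text
time: 10.7
eef_pos: [0.4912, -0.218, 0.2921]
tcp_rot: [-0.214, -3.08, 0.015]
force: [1.4, -0.7, 4.1]
gripper_width: 0.0
```

```bash
python3 go.py .491 -.219 .27 82.4
```

```text
t 10.7 p [ 0.4912 -0.218   0.2921] jaw yaw 82.1 tilt [-0.055 -0.006 -0.998] q [-0.56  0.26  0.15  1.51 -0.03 -0.42] F [ 1.4 -0.7  4.1] w 0.0
delta tool cm [-0.12 -0.07  2.21]
spin -0.3
```

Request:
apply_moves([
  [-0.1,-0.05,0.7],
  [-0.05,-0.1,0.7],
  [-0.05,-0.1,0.7],
  [0,0,0],
], spin=[0,0,0,0])

```text
time: 11.03
eef_pos: [0.4911, -0.2222, 0.2711]
tcp_rot: [-0.216, -3.081, 0.018]
force: [2.1, -0.1, 6.8]
gripper_width: -0.0
```

```bash
python3 go.py .490 -.223 .240 82.4
```

```text
t 11.03 p [ 0.4911 -0.2222  0.2711] jaw yaw 82.0 tilt [-0.054 -0.008 -0.999] q [-0.56  0.26  0.11  1.46 -0.04 -0.42] F [ 2.1 -0.1  6.8] w -0.0
delta tool cm [-0.06 -0.05  3.11]
spin -0.4
```

Request:
apply_moves([
  [-0.05,-0.05,0.7],
  [-0.05,-0.05,0.7],
  [-0.05,0,0.7],
  [0,0,0.5],
  [0,0,0],
], spin=[0,0,0,0,0])

```text
time: 11.45
eef_pos: [0.4907, -0.2257, 0.2479]
tcp_rot: [-0.219, -3.083, 0.028]
force: [0.6, 2.3, 8.6]
gripper_width: 0.005
```

```bash
python3 go.py .490 -.2255 .2285 82.4;  python3 - <<'E'
from station import r
import cv2
import numpy as np
cv2.imwrite("pics/side5.png",r.grab_frame("side")[:,:,::-1])
from ov import ov
w=np.load("w.npy");w[1]-=.0015
ov("side","pics/side5.png",w,(220,150,320,270),5,"pics/o6.png",.9,0.0)
E
```

```text
t 11.45 p [ 0.4907 -0.2257  0.2479] jaw yaw 81.9 tilt [-0.051 -0.014 -0.999] q [-0.57  0.27  0.05  1.39 -0.04 -0.42] F [0.6 2.3 8.6] w 0.0
delta tool cm [-0.02  0.05  1.94]
spin -0.5
```

View pics/o6.png

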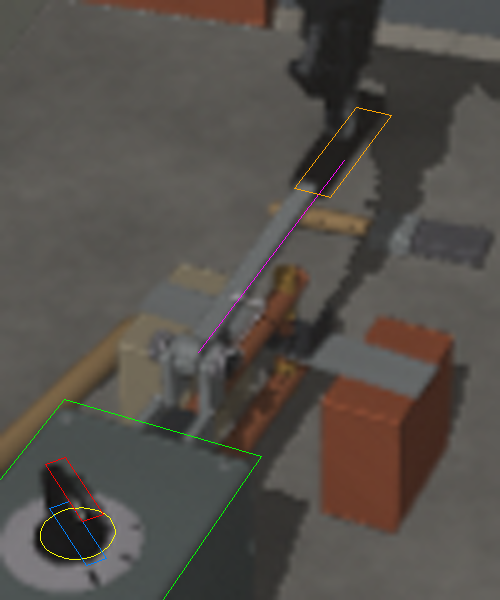

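Request:
apply_moves([
  [0,0,0.6],
  [0,0,0.6],
  [0,0,0.4],
  [0,0,0.2],
  [0,0,0],
], spin=[0,0,0,0,0])

```text
time: 11.92
eef_pos: [0.4906, -0.2267, 0.235]
tcp_rot: [-0.221, -3.09, 0.034]
force: [-1.7, 0.6, 10.3]
gripper_width: 0.001
```

```bash
python3 go.py .490 -.2255 .2285 82.4
```

```text
t 11.92 p [ 0.4906 -0.2267  0.235 ] jaw yaw 81.9 tilt [-0.045 -0.019 -0.999] q [-0.57  0.26  0.02  1.35 -0.04 -0.42] F [-1.7  0.6 10.3] w 0.0
delta tool cm [0.05 0.13 0.65]
spin -0.5
```

Request:
apply_moves([
  [0,0,0.4],
  [0,0,0.3],
  [0,0,0.2],
  [0,0,0.1],
], spin=[0,0,0,0])

```text
time: 12.25
eef_pos: [0.4905, -0.2269, 0.2293]
tcp_rot: [-0.221, -3.095, 0.038]
force: [-1.7, 0.2, 11.5]
gripper_width: 0.002
```

```bash
python3 go.py .490 -.2255 .2285 82.4;  python3 - <<'E'
from station import r
import cv2
import numpy as np
cv2.imwrite("pics/side6.png",r.grab_frame("side")[:,:,::-1])
from ov import ov
w=np.load("w.npy");w[1]-=.0015
ov("side","pics/side6.png",w,(220,150,320,270),5,"pics/o7.png",.9,0.0)
cv2.imwrite("pics/top6.png",r.grab_frame("top")[:,:,::-1])
ov("top","pics/top6.png",w,(130,130,400,280),2.9,"pics/o8.png",.9,0.0)
E
python3 go.py .490 -.2255 .2285 82.4
```

```text
t 12.25 p [ 0.4905 -0.2269  0.2293] jaw yaw 81.9 tilt [-0.04  -0.022 -0.999] q [-0.57  0.26  0.    1.33 -0.04 -0.42] F [-1.7  0.2 11.5] w 0.0
delta tool cm [0.07 0.14 0.08]
spin -0.5
t 12.35 p [ 0.4905 -0.2269  0.2295] jaw yaw 81.9 tilt [-0.04  -0.022 -0.999] q [-0.57  0.26  0.    1.33 -0.04 -0.42] F [-2.1  1.1 10.9] w 0.0
delta tool cm [0.07 0.14 0.1 ]
spin -0.5
```

View pics/o7.png

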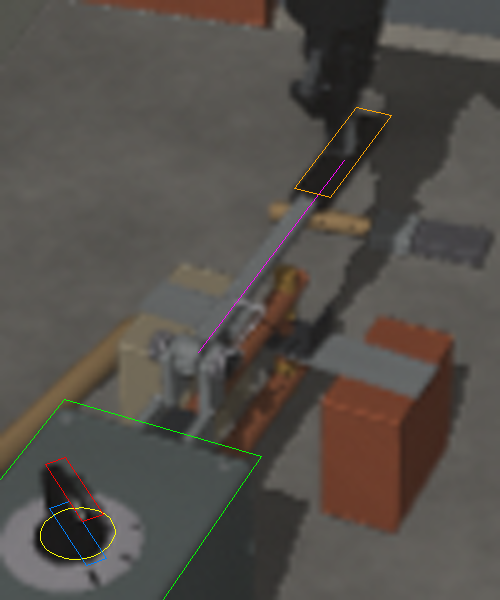

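View pics/o8.png

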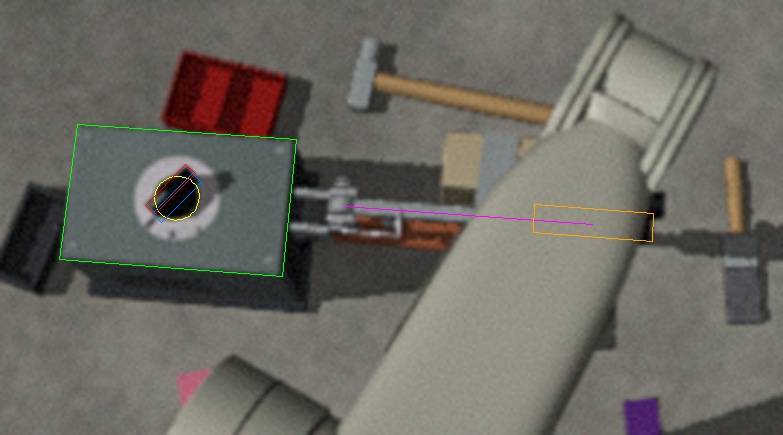

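Request:
apply_moves([
  [0,0,0.2],
  [0,0,0.1],
], spin=[0,0])

```text
time: 12.52
eef_pos: [0.4905, -0.2269, 0.2287]
tcp_rot: [-0.221, -3.098, 0.04]
force: [-1.1, 0.9, 10.8]
gripper_width: 0.0
```

```bash
python3 go.py .490 -.2255 .2285 82.4; python3 - <<'E'
from station import r
import cv2,numpy as np
for i in range(6): im=r.grab_frame("side")
cv2.imwrite("pics/side7.png",im[:,:,::-1])
from ov import ov
w=np.load("w.npy");w[1]-=.0015
ov("side","pics/side7.png",w,(220,150,320,270),5,"pics/o9.png",.9,0.0)
E
python3 go.py .490 -.2255 .2285 82.4
```

```text
t 12.52 p [ 0.4905 -0.2269  0.2287] jaw yaw 81.9 tilt [-0.037 -0.023 -0.999] q [-0.57  0.26 -0.    1.33 -0.04 -0.42] F [-1.1  0.9 10.8] w 0.0
delta tool cm [0.07 0.13 0.02]
spin -0.5
t 12.82 p [ 0.4905 -0.227   0.2289] jaw yaw 81.8 tilt [-0.037 -0.023 -0.999] q [-0.57  0.26 -0.    1.33 -0.04 -0.42] F [-0.4  0.6 10.3] w -0.0
delta tool cm [0.07 0.14 0.04]
spin -0.6
```

View pics/o9.png

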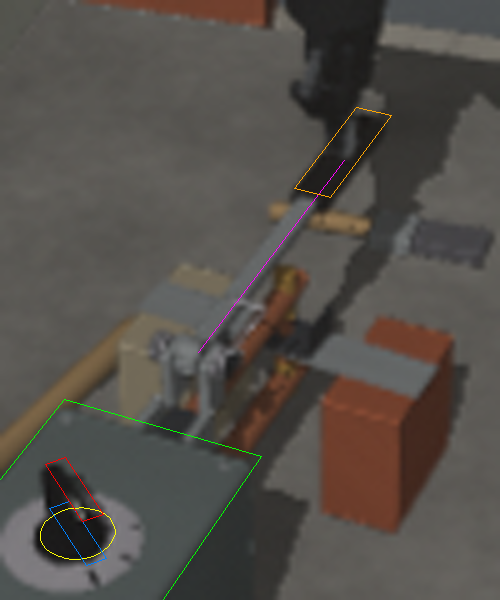

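The lever lies level, the push holds steady at about 10.5 N, and the selector hasn't moved. I hand in.

```bash
python3 -c "
from station import r
print(r.close_job()); s=r.state(); print(s['time'],s['eef_pos'],s['force'])"
```

```text
the job is handed in; nothing more can be done
None
the job is handed in; nothing more can be done
```

I turned the heat selector about 82° clockwise, from its low step to the highest, and let go. Then I pressed the lever down with the closed fingertips and handed the job in at about 12.8 s, still holding it level.

**Last checks**
- **Selector:** its white line lies on the longest dial mark, and the top overlay matched again with the lever pressed.
- **Lever:** the fingertips were at about z 0.220 m with a steady push of 10–11 N. That matches the level pose given and is well short of the stop.
- **Bracket and nearby things:** the bracket strip and the other objects showed no visible shift in the pictures.

**What disagreed or could not be confirmed**
- The side view sat about 1 pixel off my fitted model throughout, though consistently.
- The tool ended tilted about 2.5° from vertical.
- The electrode touching the bracket was too small to see in the pictures. I judged it shut from the lever height and the force.

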